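# Set a toppled electrode in the corner of the setting nest

## Robot

A 7-joint arm with a two-finger parallel gripper is mounted at the origin on a cart in front of the work surface, level with it; the furniture and walls round the work are solid. World frame = base frame: x ahead of the robot, y to its left, z up, the work surface at z = 0. Lengths are in m, angles in rad, forces in N, time in s.
With the tool pointing down it reaches from about 0.4 to 0.85 m from the base axis. Payload 10.4 kg.
Tool frame: the origin (TCP) lies between the finger pads; the fingertips stand 14 mm ahead of it and the grasp point (between the pads) lies 5 mm behind it (r.finger_overhang is the z of the fingertips in the tool frame, in m); z points along the fingers, y is the line along which they close (so a half turn about z gives the same grasp; the last joint's range is limited). The gripper opens to 87 mm and grips with 3 to 60 N. Pads are 19 mm wide; open, the fingers measure 117 mm over their backs; the gripper's body (75 mm by 190 mm) begins 51 mm behind the grasp point.
Start: joints at [1.226, 0.332, -0.065, 1.46, 0.022, 1.35, -0.088], TCP at [0.198, -0.593, 0.237] pointing down, gripper open.
Joint ranges: [-2.6, 2.6], [-0.5, 2.12], [-1.47, 1.34], [0.16, 2.42], [-1.27, 4.41], [0.06, 2.06], [-2.6, 2.6]. Speed limits (rad/s): [2.22, 2.22, 2.79, 2.79, 3.14, 3.14, 3.14].

## Interface

Orientations are given as a unit quaternion [x, y, z, w].
In Python, from bench import r, optics gives the robot as it stands.
- The arm moves only by the shell command python3 -m pendant 'ROWS' [FORCE]. ROWS is JSON, a list of rows, each a list of 7 numbers: the closure, from -1 (fully open) to 1 (shut), then the shift along the tool's x, y, z scaled (see below), then the turn, a rotation vector about the tool's x, y, z scaled (see below). In form: [[grip, x, y, z, rx, ry, rz], ...]. A call has 1 to 8 rows; each row is the pose to reach, as a shift and turn from the pose commanded when the call began, along the tool's axes at that moment; what a row does not reach only later rows make up. The controller multiplies each number of a shift by 0.3 m and each number of a turn by 120 degrees. A row lasts 1/8 s, in which the tool goes at most 62.5 mm and 10.7 degrees, less where a joint would pass 70% of its speed; a pose out of reach is approached as far as the arm can. A call with a number of a shift or a turn outside -1 to 1 is refused whole. A call with a gripper value outside its range is refused whole. The fingers move at their own pace and stop on an object; FORCE is the grip in N (left out, the last holds). Time passes only in rows, so rows that repeat a pose let the fingers close. It gives the time, the measured TCP pose, the force, the opening and the grip force at its end, in the units of the state.
- r.read_state(): the state, without advancing time (a new reading comes with each control period).
- optics.camera(name): name is "scene" or "top" or "wrist"; returns a dict with "pixels" (480x640x3 uint8, red, green, blue), "vfov" (degrees; the focal length in pixels is half the picture's height over the tangent of half this angle, whatever the lens; pixels are square), "cx", "cy" (the principal point, pixels), "rvec" (rotation vector, rad) and "tvec" (3), from world to camera coordinates, as OpenCV has them. Camera axes: x right, y down, z forward; pixel columns grow to the right and rows downward; lengths in m; the calibration is good to about 2 mm. A picture is of the moment at which its call begins. There is no depth.
- r.close_job(): hands the job in; it is judged then, once.
The state is a dict: "time": time; "joint_positions": joint angles; "joint_vel": joint speeds; "joint_torque": joint torques, N m; "ee_pos": TCP position; "eef_rot": TCP orientation; "ft_force": force on the tool from outside, world axes, zero at the start; "torque": the same for the moment, N m; "width": finger opening in m; "grip_force": force on a finger pad.
Only numpy, scipy, OpenCV 4.12 (cv2) and the standard library are available. Lean on these libraries where they do the work, as an engineer would, in place of code of your own. Each camera call takes 0.05 s, during which the arm holds its last target. There are 200 camera calls.

## Task

One of the three electrodes has toppled over on the bench: the one whose black graphite top is a row of upright fins. Stand it upright and press its square holder into the corner of the setting nest, sitting flat on the nest's plate with its faces flush against both fences at once. Finish while still holding it pressed there (do not let go), and leave the two other electrodes standing where they are.

Things in the scene. Friction and masses are not known exactly. Their poses are not given: they have to be found in the camera images.
- electrode: toppled, 48 mm tall: square steel holder 38x38x14 mm, then black graphite, solid to a gripper: 26x26 mm from 14 to 25 mm, then fins tapering to 22x22 at 48. Origin: centre of holder's underside; z from holder to graphite, x, y square to sides. Starts lying on its +x side, on holder rim and fin end, z dipping 13 deg. On its bottom edge it rights itself if leaning under 35 deg. 110 g
- nest: setting nest, fixed: flat square plate 130x130 mm, 10 mm thick, with two low steel fence bars on top along its +x and +y sides. Origin: centre of the plate's underside, on the bench; z up, x towards fence_x, y towards fence_y. The fences' inner faces are the planes x = +42 mm and y = +42 mm; they stand 10 mm above the plate (20 mm above the bench). Friction on it is about 0.6
- fence_x: fence bar 88 x 16 x 10 mm on the nest's +x side, its inner face at nest x = +42 mm, reaching from nest y = -52 to +36 mm (6 mm relief gap at the corner). Origin: centre of its underside; x along the bar
- fence_y: fence bar 88 x 16 x 10 mm on the nest's +y side, its inner face at nest y = +42 mm, reaching from nest x = -52 to +36 mm. Origin: centre of its underside; x along the bar
- nest_corner (a point): the corner: where the two fences' inner faces would meet on the plate's top (10 mm above the bench); axes as the nest's. With the holder home, its origin lies 19 mm from here along -x and 19 mm along -y, at the height of the plate's top
- dome_electrode: bystander: electrode standing upright, same 38 mm holder, graphite top rounded like a dome, 56 mm tall; origin centre of underside
- step_electrode: bystander: electrode standing upright, same 38 mm holder, graphite top with an L-shaped step, 52 mm tall; origin centre of underside. Behind it to the left stands a fixed computer screen (x over 0.65 m, y over 0.13 m, 0.11 to 0.46 m above the bench): keep the arm clear of it
Not all that is in view belongs to the job. What is shaped like the electrode but orange is not meant.

How it is judged:
By the outcome, as a careful person would: the job done as asked, in the order asked, and still so for the second after the job is handed in, while the arm keeps its last pose, push and grip.
It also fails if it takes over 72 s, if anything falls off the work surface, if the arm or the gripper's body presses on something with over 40 N, if the wrist force passes 120 N, or if a joint passes its speed limit or range.

## Working session

There is one attempt and no reset: what is moved stays moved. The work goes in short steps, Python scripts to look and compute and a shell command to move; the robot and the scene stay as the last step left them, time stands still between calls to the robot, and variables do not carry over. Pictures are saved under pics/ and viewed, at most 10 in all, crops included, and the job is handed in when it is done.

```bash
ls; mkdir -p pics; python3 - <<'E'
from bench import r, optics
import cv2, numpy as np
for n in ("scene","top"):
    c=optics.camera(n); cv2.imwrite(f"pics/{n}0.png",c["pixels"][:,:,::-1])
    R=cv2.Rodrigues(np.array(c["rvec"]))[0]
    print(n,c["vfov"],c["cx"],c["cy"],-R.T@np.array(c["tvec"]),R[2], c.keys())
print(r.read_state())
E
```

```text
pics
scene 57.588791326554635 319.68080315307066 237.8715902859585 [0.18316157 0.50064774 0.5902249 ] [ 0.39960393 -0.72133954 -0.56567303] dict_keys(['pixels', 'vfov', 'cx', 'cy', 'rvec', 'tvec'])
top 56.452534346186 322.0588586765071 235.46632144627063 [ 0.51290665 -0.15887106  0.9225531 ] [ 0.02936829 -0.00987125 -0.99951992] dict_keys(['pixels', 'vfov', 'cx', 'cy', 'rvec', 'tvec'])
{'time': 0.1, 'joint_positions': array([ 1.22640496,  0.33280856, -0.06472188,  1.46085109,  0.02158213,
        1.34992693, -0.08853496]), 'joint_vel': array([-9.60980227e-05, -1.48833102e-03,  1.15297606e-03, -2.35802796e-03,
       -4.42280012e-04,  1.03431587e-03, -9.92277103e-04]), 'joint_torque': array([ 4.47400098e-04, -6.24548006e+01,  2.43341178e-02, -3.90720391e+01,
       -6.13714010e-02,  3.66266607e-02,  5.23460784e-06]), 'ee_pos': array([ 0.19757465, -0.59259441,  0.2358366 ]), 'eef_rot': array([ 9.87083910e-01,  1.60202786e-01, -1.21418961e-04, -6.38205725e-04]), 'ft_force': array([-0.32404939,  0.61762993, -0.16774594]), 'torque': array([0.0267874 , 0.03689376, 0.01036817]), 'grip_force': 0.0, 'width': 0.08696071862882591}
```

View pics/top0.png

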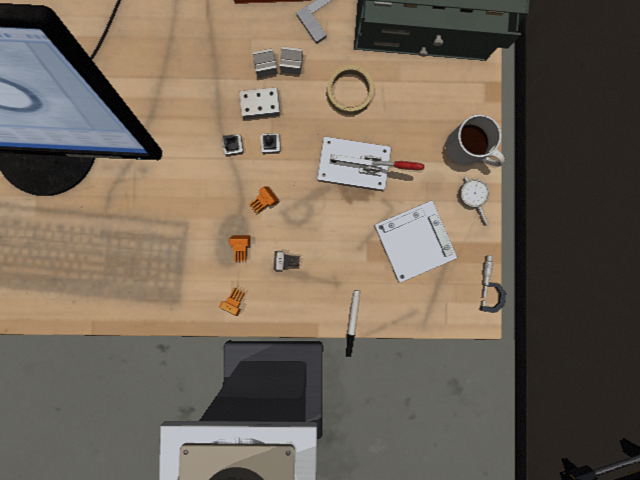

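View pics/scene0.png

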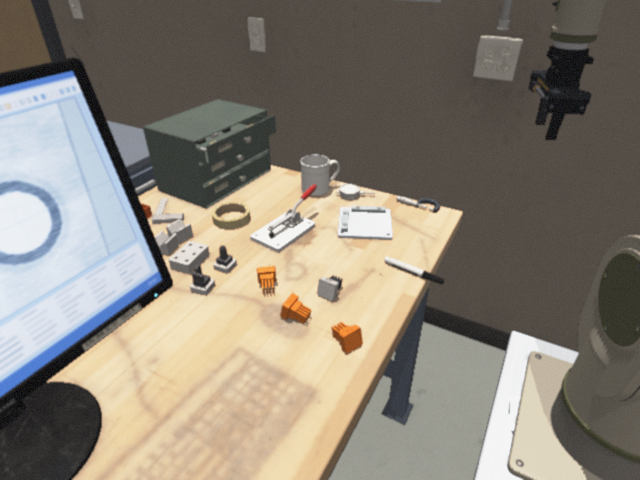

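The top view looks along world −z, with +x up the picture and +y to the left. The toppled electrode is at about (287,261) with its fins pointing right (−y). The nest is at about (416,241), with fences on its upper and right sides and the corner near (431,206). The bystanders are at (233,145) and (270,143).

```bash
cat > h.py <<'E'
from bench import r, optics
import cv2, numpy as np
from scipy.spatial.transform import Rotation as Ro
def cam(n):
    c=optics.camera(n); c["f"]=240/np.tan(np.radians(c["vfov"]/2)); c["R"]=cv2.Rodrigues(np.array(c["rvec"]))[0]
    c["o"]=-c["R"].T@np.array(c["tvec"]); return c
def cast(c,uv,z):
    d=c["R"].T@np.array([(uv[0]-c["cx"])/c["f"],(uv[1]-c["cy"])/c["f"],1.]); return c["o"]+d*(z-c["o"][2])/d[2]
def proj(c,p):
    q=c["R"]@(np.array(p)-c["o"]); return q[:2]/q[2]*c["f"]+[c["cx"],c["cy"]]
def tool():
    s=r.read_state(); return np.array(s["ee_pos"]),Ro.from_quat(s["eef_rot"]),s
def rows(p,R=None):
    "shift/0.3 and turn/120deg in current (measured) tool axes to reach p,R"
    p0,R0,_=tool(); s=R0.inv().apply(np.array(p)-p0)/0.3
    t=(R0.inv()*R).as_rotvec()/np.radians(120) if R is not None else np.zeros(3)
    print("row",s.round(4),t.round(4))
def down(yaw): # tool z down, tool x axis at yaw in world
    return Ro.from_euler("z",yaw)*Ro.from_euler("x",np.pi)
E
python3 - <<'E'
from h import *
c=cam("top"); im=c["pixels"]
hsv=cv2.cvtColor(im,cv2.COLOR_RGB2HSV)
m=((hsv[:,:,1]<45)&(hsv[:,:,2]>70)).astype(np.uint8)
m[:,:370]=0;m[:195]=0;m[290:]=0;m[:,460:]=0
k,_=cv2.findContours(m,0,2); k=max(k,key=cv2.contourArea)
b=cv2.boxPoints(cv2.minAreaRect(k)); print(cv2.minAreaRect(k))
for q in b: print(q,cast(c,q,0.01).round(4))
C=np.mean([cast(c,q,0.012) for q in b],0); print("nest c",C)
m2=((hsv[:,:,1]<70)).astype(np.uint8); m2[:,:268]=0;m2[:,308:]=0;m2[:242]=0;m2[280:]=0
k2,_=cv2.findContours(m2,0,2);k2=max(k2,key=cv2.contourArea);rr=cv2.minAreaRect(k2);print(rr)
for q in cv2.boxPoints(rr):print(q,cast(c,q,0.02).round(4))
print("elec",cast(c,rr[0],.02))
for q in [(233,145),(270,143)]:print(cast(c,q,.03))
big=np.hstack([cv2.resize(im[235:285,262:312],None,fx=8,fy=8,interpolation=2),cv2.resize(im[198:288,370:460],(400,400),interpolation=2)])
cv2.imwrite("pics/crop1.png",big[:,:,::-1])
rows([*cast(c,rr[0],.02)[:2],0.236],down(0.32))
E
```

```text
((415.2931213378906, 241.0172882080078), (63.55231475830078, 63.81493377685547), 66.80140686035156)
[373.4483  224.37936] [ 0.5637 -0.2727  0.01  ]
[432.10345 199.24142] [ 0.6169 -0.3928  0.01  ]
[457.13794 257.6552 ] [ 0.4978 -0.4447  0.01  ]
[398.4828  282.79315] [ 0.4451 -0.3249  0.01  ]
nest c [ 0.53086578 -0.35835019  0.012     ]
((286.5, 260.5), (19.0, 25.0), 90.0)
[274. 251.] [ 0.5069 -0.0713  0.02  ]
[299. 251.] [ 0.5075 -0.1217  0.02  ]
[299. 270.] [ 0.4693 -0.1222  0.02  ]
[274. 270.] [ 0.4687 -0.0719  0.02  ]
elec [ 0.48806843 -0.09676875  0.02      ]
[0.71832842 0.01311185 0.03      ]
[ 0.72345777 -0.06091785  0.03      ]
row [ 1.4415e+00 -1.2619e+00  1.1000e-03] [-0.0005  0.      0.0009]
```

View pics/crop1.png

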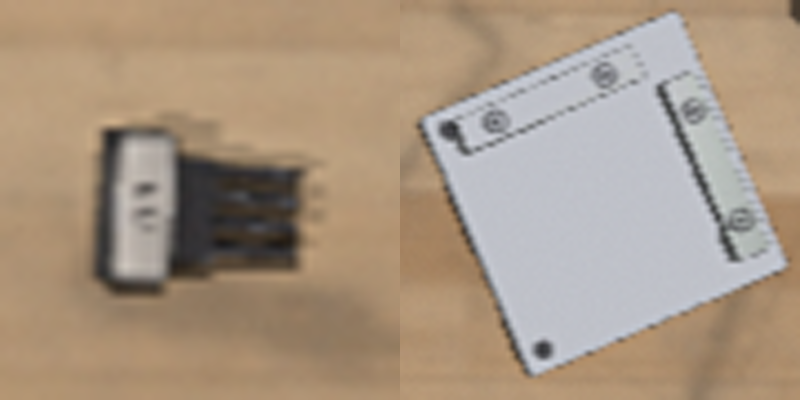

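The crop confirms the nest's fences: +y fence on the upper-left edge (world yaw about 24°), +x fence on the right edge (about −66°), so the nest's yaw is about −66.4° with its centre near (0.531, −0.358). The electrode lies with its fins toward world −y. Next I move above it.

```bash
python3 -m pendant '[[-1,0.9,-0.79,0,0,0,-0.3],[-1,0.9,-0.79,0,0,0,-0.3],[-1,0.9,-0.79,0,0,0,-0.3],[-1,0.9,-0.79,0,0,0,-0.3],[-1,0.9,-0.79,0,0,0,-0.3],[-1,0.9,-0.79,0,0,0,-0.3],[-1,0.9,-0.79,0,0,0,-0.3],[-1,0.9,-0.79,0,0,0,-0.3]]'
python3 -c "
from h import *
rows([0.488,-0.097,0.23],down(np.radians(90)))"
```

```text
time: 1.15
ee_pos: [0.3784, -0.2833, 0.2364]
eef_rot: [0.889, 0.457, -0.0, 0.0]
ft_force: [-0.6, 0.2, -0.2]
width: 0.0872
grip_force: 0.0
row [ 0.7176 -0.0643  0.0212] [-1.000e-04  2.000e-04 -2.966e-01]
```

```bash
python3 -m pendant '[[-1,0.72,-0.064,0.02,0,0,-0.297],[-1,0.72,-0.064,0.02,0,0,-0.297],[-1,0.72,-0.064,0.02,0,0,-0.297],[-1,0.72,-0.064,0.02,0,0,-0.297],[-1,0.72,-0.064,0.02,0,0,-0.297],[-1,0.72,-0.064,0.02,0,0,-0.297]]'
python3 -c "
from h import *
c=cam('wrist');cv2.imwrite('pics/w1.png',c['pixels'][:,:,::-1]);print(c['o'],c['R'],c['f'],r.read_state()['joint_positions'])
print(proj(c,[.488,-.097,.02]))"
```

```text
time: 1.9
ee_pos: [0.4883, -0.0981, 0.2302]
eef_rot: [0.708, 0.706, -0.0, -0.0]
ft_force: [0.9, -0.7, -0.2]
width: 0.0868
grip_force: 0.0
[ 0.48847037 -0.02276812  0.3788199 ] [[ 0.99999499 -0.00296906 -0.00109548]
 [-0.00255025 -0.9609871   0.27658143]
 [-0.00187393 -0.27657726 -0.96098986]] 365.240922853577 [ 0.69869483  0.09967779 -0.62324563  1.76940664  0.06105456  1.29228338
  0.05794141]
[318.93243265 206.11640067]
```

View pics/w1.png

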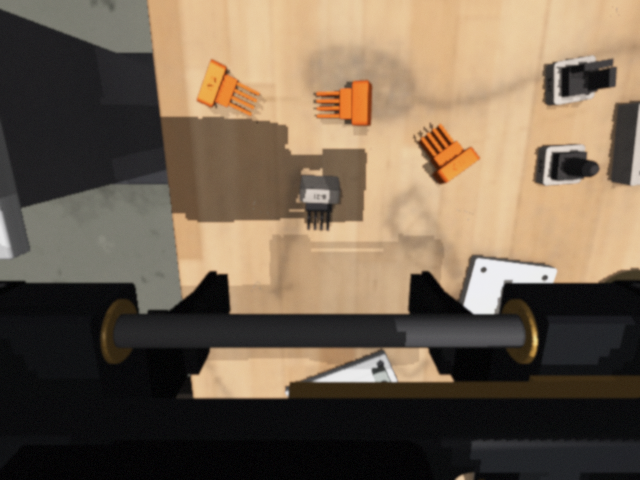

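The wrist view shows the electrode at about (319,200), with its holder at rows 178–205 and fins down to (318,229), pointing world −y. The fingers straddle it in x.

```bash
python3 -c "
from h import *
c=cam('wrist');im=c['pixels'];cr=im[165:240,280:360]
cv2.imwrite('pics/w1c.png',cv2.resize(cr,None,fx=8,fy=8,interpolation=0)[:,:,::-1])
hsv=cv2.cvtColor(im,cv2.COLOR_RGB2HSV)
for v in (178,185,192,198,203,208,213,218,223,227):print(v,''.join('W' if (p[1]<60 and p[2]>110) else 'g' if p[1]<60 else '#' if p[2]<60 else '.' for p in hsv[v,290:350]))
"
```

```text
178 ...........ggggggggggggggggggggggggggggggggggggg............
185 ..........ggggggggggggggggggggggggggggggggggggggg...........
192 ..........gggggWWWWWWWWWWWWWWWWWWWWWWWWWWggggggggg..........
198 ..........ggWWWWWWWWWWWWWWWWWWWWWWWWWWWWWgggggggg...........
203 ................gggggggggggggggggggWWgggggggggg.............
208 ................gggggggggggggggggggggggggg..................
213 ..................gg#...#g#...#gg#..#ggg#...................
218 ..................gg#....#.....gg...#gg#....................
223 ..................#..................#......................
227 ..................g............g............................
```

View pics/w1c.png

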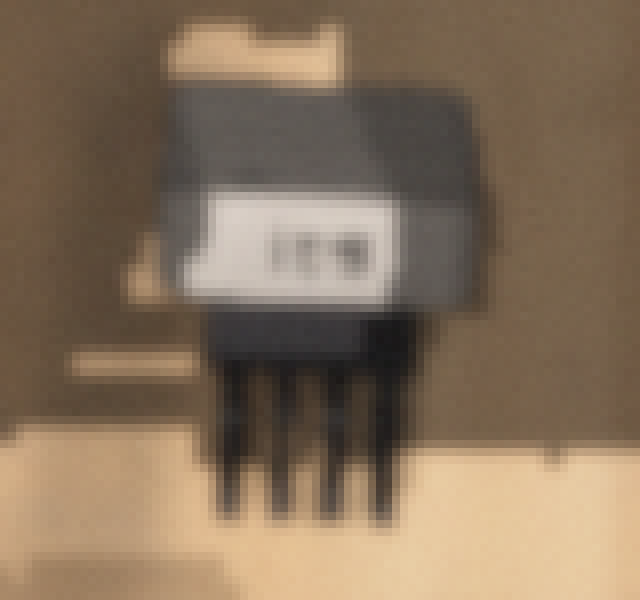

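```bash
python3 -c "
from h import *
c=cam('wrist')
for n,uv,z in [('bot-top L',(300.2,188.7),.040),('bot-top R',(340,189.5),.040),('z14 top L',(302,203),.037),('z14 top R',(339,203.5),.037),('z14 graph L',(306,204),.030),('graph R',(332,204),.030),('fin L',(307.3,229.7),.012),('fin R',(329.4,230.3),.012)]: print(n,cast(c,uv,z).round(4))
"
```

```text
bot-top L [ 0.4707 -0.0762  0.04  ]
bot-top R [ 0.5078 -0.077   0.04  ]
z14 top L [ 0.472  -0.0903  0.037 ]
z14 top R [ 0.5072 -0.0909  0.037 ]
z14 graph L [ 0.4755 -0.0927  0.03  ]
graph R [ 0.5008 -0.0928  0.03  ]
fin L [ 0.4759 -0.1236  0.012 ]
fin R [ 0.4989 -0.1243  0.012 ]
```

The measured widths (37, 26 and 23 mm) match the electrode. Its axis runs at about −91.8° yaw and lies at about (0.4885, −0.100) for z_e = 28 mm. I'll test the tilt range in the air at lower height.

```bash
python3 -m pendant '[[-1,0,0,0.2,0,0,0.015],[-1,0,0,0.4,0,0,0.015],[-1,0,0,0.4,0,-0.085,0.015],[-1,0,0,0.4,0,-0.17,0.015],[-1,0,0,0.4,0,-0.255,0.015],[-1,0,0,0.4,0,-0.34,0.015],[-1,0,0,0.4,0,-0.34,0.015],[-1,0,0,0.4,0,-0.34,0.015]]' 40
python3 -c "
from h import *
p,R,s=tool();print(R.as_matrix().round(3),s['joint_positions'].round(3))
R1=Ro.from_euler('z',np.radians(88.2))*Ro.from_euler('x',np.pi)*Ro.from_euler('y',np.radians(20))
g=np.array([.4885,-.100,.023]); t=g+R1.apply([0,0,.005]); print(t,R1.as_matrix()[:,2]); rows(t-R1.apply([0,0,.05]),R1);rows(t,R1)
"
```

```text
time: 3.05
ee_pos: [0.4888, -0.097, 0.1106]
eef_rot: [0.674, 0.652, -0.246, 0.245]
ft_force: [0.3, -0.3, 0.2]
width: 0.087
grip_force: 0.0
[[ 0.029  1.    -0.012]
 [ 0.758 -0.03  -0.651]
 [-0.652  0.01  -0.759]] [ 0.186  0.368 -0.59   1.95   0.861  1.365 -0.84 ]
[ 0.48855372 -0.09829074  0.01830154] [ 0.01074311  0.34185138 -0.93969262]
row [ 0.0518 -0.0023  0.1547] [ 5.200e-03  5.055e-01 -1.000e-04]
row [ 0.1971 -0.0039  0.2364] [ 5.200e-03  5.055e-01 -1.000e-04]
```

```bash
python3 -m pendant '[[-1,0,0,0,0,0.085,0],[-1,0,0,0,0,0.17,0],[-1,0,0,0,0,0.255,0],[-1,0,0,0,0,0.34,0],[-1,0,0,0,0,0.42,0],[-1,0,0,0,0.005,0.505,0],[-1,0.04,-0.002,0.16,0.005,0.505,0],[-1,0.04,-0.002,0.16,0.005,0.505,0]]' 40
python3 -c "
from h import *
p,R,s=tool();print(R.as_matrix().round(3),s['joint_positions'].round(3))
R1=Ro.from_euler('z',np.radians(88.2))*Ro.from_euler('x',np.pi)*Ro.from_euler('y',np.radians(20))
g=np.array([.4884,-.104,.023]); t=g+R1.apply([0,0,.005]); rows(t-R1.apply([0,0,.01]),R1);rows(t,R1)
"
```

```text
time: 4.05
ee_pos: [0.4865, -0.1225, 0.0648]
eef_rot: [0.71, 0.683, 0.124, -0.119]
ft_force: [0.0, 1.0, 0.4]
width: 0.087
grip_force: 0.0
[[ 0.035  0.999  0.013]
 [ 0.94  -0.038  0.339]
 [ 0.339 -0.    -0.941]] [ 0.882  0.403 -0.596  1.865 -0.129  1.038  0.347]
row [0.0109 0.0039 0.1353] [ 0.001   0.0014 -0.0028]
row [0.011  0.0039 0.1687] [ 0.001   0.0014 -0.0028]
```

```bash
python3 -m pendant '[[-1,0.011,0.004,0.09,0,0,0],[-1,0.011,0.004,0.168,0,0,0],[-1,0.011,0.004,0.168,0,0,0],[1,0.011,0.004,0.168,0,0,0],[1,0.011,0.004,0.168,0,0,0],[1,0.011,0.004,0.168,0,0,0],[1,0.011,0.004,0.168,0,0,0],[1,0.011,0.004,0.168,0,0,0]]' 40
```

```text
time: 5.05
ee_pos: [0.49, -0.098, 0.0201]
eef_rot: [0.707, 0.686, 0.124, -0.119]
ft_force: [0.3, 0.4, 0.3]
width: 0.0449
grip_force: 0.0
```

```bash
python3 -m pendant '[[-1,-0.013,-0.004,0.001,0,0,0],[-1,-0.013,-0.004,0.001,0,0,0],[1,-0.013,-0.004,0.001,0,0,0],[1,-0.013,-0.004,0.001,0,0,0],[1,-0.013,-0.004,0.001,0,0,0],[1,-0.013,-0.004,0.001,0,0,0],[1,-0.013,-0.004,0.001,0,0,0],[1,-0.013,-0.004,0.001,0,0,0]]' 40
python3 -m pendant '[[1,0,0,0,0,0,0],[1,0,0,0,0,0,0],[1,0,0,0,0,0,0]]' 40
```

```text
time: 6.05
ee_pos: [0.4887, -0.1014, 0.0185]
eef_rot: [0.707, 0.686, 0.124, -0.119]
ft_force: [-0.2, 0.9, -0.3]
width: 0.0255
grip_force: 40.0
time: 6.42
ee_pos: [0.4887, -0.1015, 0.0185]
eef_rot: [0.707, 0.686, 0.124, -0.119]
ft_force: [-0.3, -0.4, 0.4]
width: 0.0252
grip_force: 40.0
```

```bash
python3 -m pendant '[[1,0.04,0,-0.11,0,0,0],[1,0.079,0,-0.22,0,0,0],[1,0.079,0,-0.22,0,-0.08,0],[1,0.079,0,-0.22,0,-0.16,0],[1,0.079,0,-0.22,0,-0.24,0],[1,0.079,0,-0.22,0,-0.32,0],[1,0.079,0,-0.22,0,-0.40,0],[1,0.079,0,-0.22,0,-0.46,0]]' 40
python3 -m pendant '[[1,0,0,0,0,-0.08,0],[1,0,0,0,0,-0.08,0]]' 40
python3 -c "
from h import *
p,R,s=tool();print(R.as_matrix().round(3),s['joint_positions'].round(3))
# electrode pose: rigid from grasp
Rg=Ro.from_quat([0.707,0.686,0.124,-0.119]);pg=np.array([.4887,-.1015,.0185])
ze=Ro.from_euler('z',np.radians(-1.8)).apply([0,-.9736,-.2284]);xe=Ro.from_euler('z',np.radians(-1.8)).apply([0,.2284,-.9736])
o=np.array([.4890,-.0863,.0185])-.014*ze
ze2=R.apply(Rg.inv().apply(ze));xe2=R.apply(Rg.inv().apply(xe));o2=p+R.apply(Rg.inv().apply(o-pg))
print(ze2,xe2,o2,'edge',o2+.019*xe2,o2-.019*xe2)
c=cam('scene');u=proj(c,o2).astype(int);print(u);cv2.imwrite('pics/s2.png',cv2.resize(c['pixels'][u[1]-60:u[1]+60,u[0]-75:u[0]+75],None,fx=5,fy=5)[:,:,::-1])
"
```

```text
time: 7.42
ee_pos: [0.4891, -0.1004, 0.0889]
eef_rot: [0.683, 0.664, -0.218, 0.214]
ft_force: [0.3, -0.5, -1.5]
width: 0.0249
grip_force: 40.0
time: 7.68
ee_pos: [0.4881, -0.0988, 0.0864]
eef_rot: [0.661, 0.646, -0.274, 0.266]
ft_force: [-0.2, 1.3, -1.4]
width: 0.0252
grip_force: 40.0
[[ 0.015  1.    -0.019]
 [ 0.708 -0.024 -0.706]
 [-0.706 -0.003 -0.708]] [ 0.092  0.439 -0.522  1.955  0.918  1.388 -0.914]
[-0.01353337 -0.62226912  0.78272697] [-0.02251912 -0.78241046 -0.62240685] [ 0.4882357  -0.08363433  0.06173869] edge [ 0.48780784 -0.09850013  0.04991296] [ 0.48866356 -0.06876853  0.07356442]
[328 270]
```

View pics/s2.png

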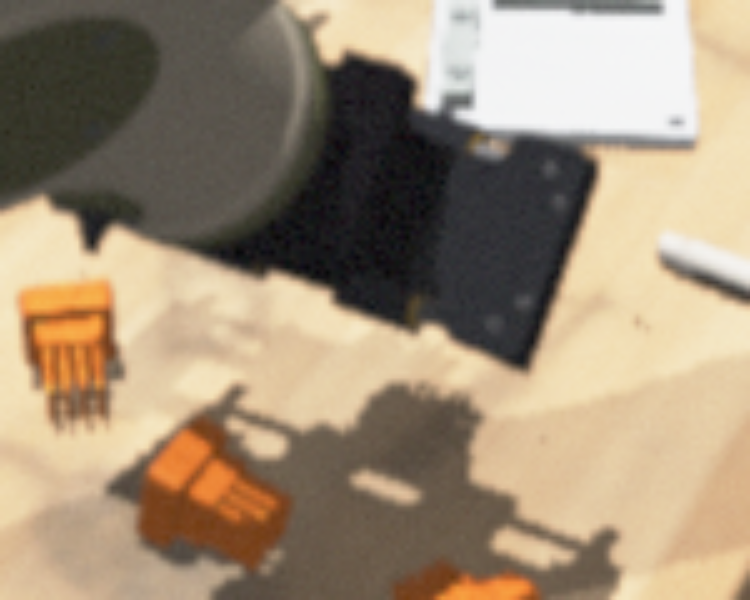

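I must correct my count: upright needs 103° of turn, and the electrode now leans about 38°. The picture shows the gripper hiding the electrode, with the orange decoys close by on its +y side. I'll shift it to −y and tilt a further 17°.

```bash
python3 -m pendant '[[1,-0.07,0,0.07,0,0,0],[1,-0.142,0,0.141,0,-0.07,0],[1,-0.142,0,0.141,0,-0.14,0],[1,-0.142,0,0.141,0,-0.14,0],[1,-0.142,0,0.141,0,-0.14,0]]' 40
cat >> h.py <<'E'
def elec():
    p,R,s=tool()
    Rg=Ro.from_quat([0.707,0.686,0.124,-0.119]);pg=np.array([.4887,-.1015,.0185])
    Z=Ro.from_euler('z',np.radians(-1.8)); ze=Z.apply([0,-.9736,-.2284]);xe=Z.apply([0,.2284,-.9736])
    o=np.array([.4890,-.0863,.0185])-.014*ze
    f=lambda v:R.apply(Rg.inv().apply(v))
    return p+f(o-pg),f(xe),f(ze)
E
python3 -c "
from h import *
p,R,s=tool();print(R.as_matrix().round(3),s['joint_positions'].round(3))
o,xe,ze=elec();print(o,xe,ze,'edge',o+.019*xe,np.degrees(np.arccos(ze[2])))
print('down tool',R.inv().apply([0,0,-1]))"
```

```text
time: 8.35
ee_pos: [0.487, -0.1622, 0.0893]
eef_rot: [0.617, 0.598, -0.367, 0.357]
ft_force: [-0.2, -0.5, -1.7]
width: 0.0254
grip_force: 40.0
[[ 0.016  1.    -0.027]
 [ 0.476 -0.031 -0.879]
 [-0.879  0.002 -0.477]] [ 0.015  0.565 -0.423  1.971  1.125  1.539 -1.055]
[ 0.487167   -0.15468959  0.06125577] [-0.02995988 -0.92757015 -0.37253127] [-0.01447939 -0.37225674  0.92805107] edge [ 0.48659776 -0.17231342  0.05417767] 21.866978212655138
down tool [ 0.87914256 -0.00162654  0.47655611]
```

```bash
python3 -m pendant '[[1,0.07,0,0.038,0,0,0],[1,0.135,0,0.073,0,0,0],[1,0.141,0,0.077,0,0,0],[1,0.141,0,0.077,0,0,0]]' 40; python3 -m pendant '[[1,0.006,0,0.003,0,0,0],[1,0.006,0,0.003,0,0,0]]';python3 -m pendant '[[1,0.006,0,0.003,0,0,0],[1,0.006,0,0.003,0,0,0]]'
```

```text
time: 8.85
ee_pos: [0.4873, -0.1623, 0.0418]
eef_rot: [0.617, 0.597, -0.367, 0.358]
ft_force: [0.7, 0.0, -1.4]
width: 0.025
grip_force: 40.0
time: 9.1
ee_pos: [0.4871, -0.1618, 0.0391]
eef_rot: [0.616, 0.598, -0.368, 0.358]
ft_force: [0.4, -0.9, -1.7]
width: 0.0253
grip_force: 40.0
time: 9.35
ee_pos: [0.4869, -0.1617, 0.0365]
eef_rot: [0.616, 0.598, -0.368, 0.358]
ft_force: [-0.3, -0.1, -1.9]
width: 0.0255
grip_force: 40.0
```

```bash
for i in 1 2; do python3 -m pendant '[[1,0.004,0,0.002,0,0,0],[1,0.004,0,0.002,0,0,0]]'|grep -E 'ee_pos|ft'; done
```

```text
ee_pos: [0.487, -0.1618, 0.0358]
ft_force: [-1.6, 1.8, 4.6]
ee_pos: [0.4871, -0.1618, 0.0355]
ft_force: [-3.9, 5.4, 13.0]
```

```bash
python3 -m pendant '[[1,-0.004,0,-0.002,0,0,0],[1,-0.004,0,-0.002,0,0,0],[-1,-0.004,0,-0.002,0,0,0],[-1,-0.004,0,-0.002,0,0,0],[-1,-0.004,0,-0.002,0,0,0],[-1,-0.004,0,-0.002,0,0,0],[-1,-0.004,0,-0.002,0,0,0],[-1,-0.004,0,-0.002,0,0,0]]'
python3 -c "
from h import *
c=cam('scene');u=proj(c,[.487,-.16,.02]).astype(int);print(u)
a=cv2.resize(c['pixels'][u[1]-35:u[1]+35,u[0]-35:u[0]+35],(400,400))
c=cam('top');u=proj(c,[.487,-.16,.02]).astype(int);print(u)
b=cv2.resize(c['pixels'][u[1]-35:u[1]+35,u[0]-35:u[0]+35],(400,400))
cv2.imwrite('pics/s3.png',np.hstack([a,b])[:,:,::-1])
"
```

```text
time: 10.85
ee_pos: [0.4869, -0.1618, 0.0352]
eef_rot: [0.616, 0.598, -0.368, 0.358]
ft_force: [-0.3, 0.4, 0.4]
width: 0.0773
grip_force: 0.0
[345 266]
[317 261]
```

View pics/s3.png

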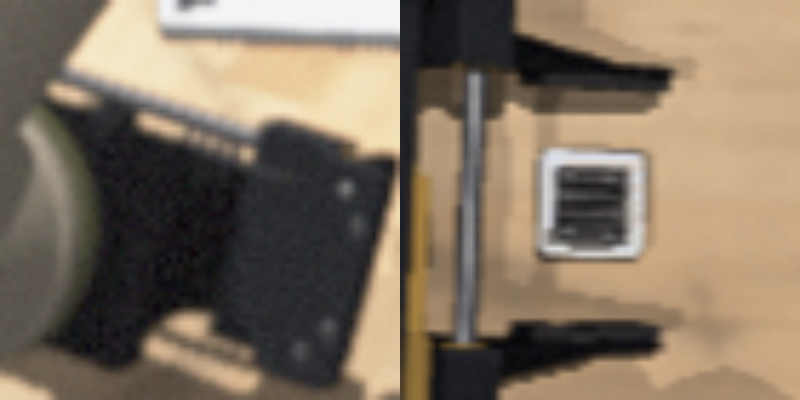

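The electrode now stands upright between the open fingers, square in the top view at crop (592,204), with its fins running along world x... its sides are nearly aligned with the world axes. Next: withdraw, turn the tool down and measure.

```bash
python3 -m pendant '[[-1,0,0,-0.2,0,0,0],[-1,0,0,-0.4,0,0,0],[-1,0,0,-0.45,0,0.08,0],[-1,0,0,-0.45,0,0.16,0],[-1,0,0,-0.45,0,0.24,0],[-1,0,0,-0.45,0,0.32,0],[-1,0,0,-0.45,0,0.40,0],[-1,0,0,-0.45,0,0.48,0]]'
python3 - <<'E'
from h import *
p,R,s=tool();print(p,s["joint_positions"].round(2))
c=cam("top");im=c["pixels"];hsv=cv2.cvtColor(im,cv2.COLOR_RGB2HSV)
u,v=316,262
m=((hsv[:,:,1]<60)&(hsv[:,:,2]>120)).astype(np.uint8);M=np.zeros_like(m);M[v-14:v+14,u-14:u+14]=m[v-14:v+14,u-14:u+14]
k,_=cv2.findContours(M,0,2);k=max(k,key=cv2.contourArea);rr=cv2.minAreaRect(k);print(rr)
for q in cv2.boxPoints(rr):print(cast(c,q,.014).round(4))
C=cast(c,rr[0],.014);print("C",C)
rows([C[0],C[1],.15],down(np.radians(88.2)))
cv2.imwrite("pics/t4.png",cv2.resize(im[v-25:v+25,u-25:u+25],(400,400),interpolation=0)[:,:,::-1])
E
```

```text
time: 11.95
ee_pos: [0.4908, -0.0429, 0.1]
eef_rot: [0.717, 0.696, -0.023, 0.025]
ft_force: [-0.8, -0.3, -1.0]
width: 0.0871
grip_force: 0.0
[ 0.490811   -0.04288307  0.0999837 ] [ 0.55  0.23 -0.66  1.94  0.25  1.04 -0.25]
((315.0, 261.0), (18.0, 18.0), 90.0)
[ 0.5056 -0.1357  0.014 ]
[ 0.5061 -0.1722  0.014 ]
[ 0.4696 -0.1726  0.014 ]
[ 0.4691 -0.1361  0.014 ]
C [ 0.48758664 -0.15415859  0.014     ]
row [-0.3658  0.0019 -0.1437] [ 0.0021  0.0298 -0.0021]
```

```bash
python3 -m pendant '[[-1,-0.18,0,0,0,0.02,0],[-1,-0.368,0.002,0,0.002,0.03,-0.006],[-1,-0.368,0.002,0,0.002,0.03,-0.006],[-1,-0.368,0.002,0,0.002,0.03,-0.006]]'
python3 - <<'E'
from h import *
p,R,s=tool();print(R.as_euler("xyz",degrees=True))
rows([.4876,-.1542,.031],down(np.radians(89)))
E
```

```text
time: 12.5
ee_pos: [0.4875, -0.1524, 0.1069]
eef_rot: [0.713, 0.701, -0.005, 0.002]
ft_force: [0.6, -0.1, -0.1]
width: 0.087
grip_force: 0.0
[-179.73854163    0.61108798   89.02445221]
row [-0.0033  0.0016  0.2531] [-0.0022  0.0051  0.0002]
```

```bash
python3 -m pendant '[[-1,-0.003,0.002,0.15,-0.002,0.005,0],[-1,-0.003,0.002,0.2,-0.002,0.005,0],[-1,-0.003,0.002,0.2,-0.002,0.005,0],[-1,-0.003,0.002,0.2,-0.002,0.005,0]]'
python3 - <<'E'
from h import *
p,R,s=tool();print(R.as_euler("xyz",degrees=True))
rows([.4876,-.1542,.031],down(np.radians(89)))
E
```

```text
time: 13.0
ee_pos: [0.4889, -0.154, 0.0483]
eef_rot: [0.713, 0.701, 0.0, 0.001]
ft_force: [-0.3, 0.3, -0.0]
width: 0.0868
grip_force: 0.0
[1.79900797e+02 2.62731328e-02 8.90937079e+01]
row [-0.0008 -0.0045  0.0577] [0.0008 0.0002 0.0008]
```

```bash
python3 -m pendant '[[-1,0,-0.004,0.057,0,0,0],[-1,0,-0.004,0.057,0,0,0],[1,0,-0.004,0.057,0,0,0],[1,0,-0.004,0.057,0,0,0],[1,0,-0.004,0.057,0,0,0],[1,0,-0.004,0.057,0,0,0],[1,0,-0.004,0.057,0,0,0],[1,0,-0.004,0.057,0,0,0]]' 20
python3 -m pendant '[[1,0,0,0,0,0,0],[1,0,0,0,0,0,0],[1,0,0,0,0,0,0],[1,0,0,0,0,0,0]]' 50
python3 - <<'E'
from h import *
# nest: lines fitted to the plate edges in the top view
c=cam("top");im=c["pixels"];hsv=cv2.cvtColor(im,cv2.COLOR_RGB2HSV)
m=((hsv[:,:,1]<45)&(hsv[:,:,2]>110)).astype(np.uint8)
m[:,:368]=0;m[:195]=0;m[290:]=0;m[:,462:]=0
k,_=cv2.findContours(m,0,1);k=max(k,key=cv2.contourArea)[:,0].astype(float)
P=np.array([cast(c,q,.01)[:2] for q in k])
C=np.array([.531,-.358]);a=np.radians(-66.4)
for it in range(3):
    ex=np.array([np.cos(a),np.sin(a)]);ey=np.array([-ex[1],ex[0]]);L=np.c_[(P-C)@ex,(P-C)@ey];yaw=[];off={}
    for n,i,s in (("x+",0,1),("x-",0,-1),("y+",1,1),("y-",1,-1)):
        g=(L[:,i]*s>.055)&(abs(L[:,1-i])<.05); f=np.polyfit(L[g,1-i],L[g,i],1)
        off[n]=f[1];yaw.append(np.degrees(np.arctan(f[0]))*(-1 if i==0 else 1))
    print(np.degrees(a).round(2),np.round(yaw,2),{n:round(o*1e3,1) for n,o in off.items()},C.round(4))
    C=C+ex*(off["x+"]+off["x-"])/2+ey*(off["y+"]+off["y-"])/2;a+=np.radians(np.median(yaw))
E
```

```text
time: 14.0
ee_pos: [0.4869, -0.1544, 0.03]
eef_rot: [0.713, 0.701, 0.0, 0.0]
ft_force: [0.5, -0.8, -1.0]
width: 0.0351
grip_force: 0.0
time: 14.5
ee_pos: [0.4869, -0.1544, 0.03]
eef_rot: [0.713, 0.701, 0.0, 0.0]
ft_force: [0.8, -0.2, 0.3]
width: 0.0255
grip_force: 50.0
-66.4 [ 0.1  -0.13  0.1   0.04] {'x+': np.float64(65.1), 'x-': np.float64(-62.9), 'y+': np.float64(63.5), 'y-': np.float64(-64.4)} [ 0.531 -0.358]
-66.33 [ 0.07 -0.2   0.03  0.08] {'x+': np.float64(64.0), 'x-': np.float64(-64.0), 'y+': np.float64(64.0), 'y-': np.float64(-64.0)} [ 0.531  -0.3591]
-66.28 [ 0.02 -0.24 -0.02  0.04] {'x+': np.float64(64.0), 'x-': np.float64(-64.0), 'y+': np.float64(64.0), 'y-': np.float64(-64.0)} [ 0.531  -0.3592]
```

```bash
python3 - <<'E'
from h import *
ex=np.array([.402,-.9157,0]);ey=np.array([.9157,.402,0]);t=np.array([.5613,-.3708,.085])-.012*(ex+ey);print(t)
rows(t,down(np.radians(23.7)))
E
python3 -m pendant '[[1,0,0,-0.1,0,0,0],[1,0,0,-0.2,0,0,0],[1,0,0,-0.2,0,0,0]]' 50
```

```text
[ 0.5454876 -0.3646356  0.085    ]
row [-0.6973  0.2072 -0.1832] [ 2.000e-04 -2.000e-04  5.445e-01]
time: 14.92
ee_pos: [0.488, -0.1548, 0.0918]
eef_rot: [0.713, 0.701, 0.001, 0.002]
ft_force: [-0.2, -0.2, -2.4]
width: 0.0254
grip_force: 50.0
```

```bash
python3 -m pendant '[[1,-0.12,0.03,0,0,0,0.07],[1,-0.24,0.07,0,0,0,0.14],[1,-0.36,0.1,0,0,0,0.21],[1,-0.48,0.14,0,0,0,0.28],[1,-0.6,0.18,0,0,0,0.36],[1,-0.697,0.207,0,0,0,0.44],[1,-0.697,0.207,0,0,0,0.52],[1,-0.697,0.207,0,0,0,0.545]]' 50
python3 -m pendant '[[1,0,0,0,0,0,0],[1,0,0,0,0,0,0]]' 50
python3 - <<'E'
from h import *
p,R,s=tool();print(R.as_euler("xyz",degrees=True),s["joint_positions"].round(2))
ex=np.array([.402,-.9157,0]);ey=np.array([.9157,.402,0]);t=np.array([.5613,-.3708,.046])-.012*(ex+ey)
rows(t,down(np.radians(23.7)))
for n in("top","scene"):
    c=cam(n);u=proj(c,[.531,-.359,.02]).astype(int)
    a=cv2.resize(c["pixels"][u[1]-45:u[1]+45,u[0]-45:u[0]+45],(400,400)); b=a if n=="top" else np.hstack([b,a])
cv2.imwrite("pics/s5.png",b[:,:,::-1])
E
```

```text
time: 15.92
ee_pos: [0.5446, -0.3645, 0.088]
eef_rot: [0.979, 0.203, -0.001, -0.001]
ft_force: [1.3, -0.2, -1.7]
width: 0.0255
grip_force: 50.0
time: 16.18
ee_pos: [0.5451, -0.3643, 0.0892]
eef_rot: [0.979, 0.205, -0.0, -0.0]
ft_force: [0.2, -0.4, -0.9]
width: 0.0254
grip_force: 50.0
[-1.79959752e+02  1.78321214e-02  2.37146731e+01] [ 0.73  0.53 -0.28  1.52  0.15  1.12 -0.74]
row [0.001  0.0016 0.1441] [-0.0003  0.0001  0.0001]
```

View pics/s5.png

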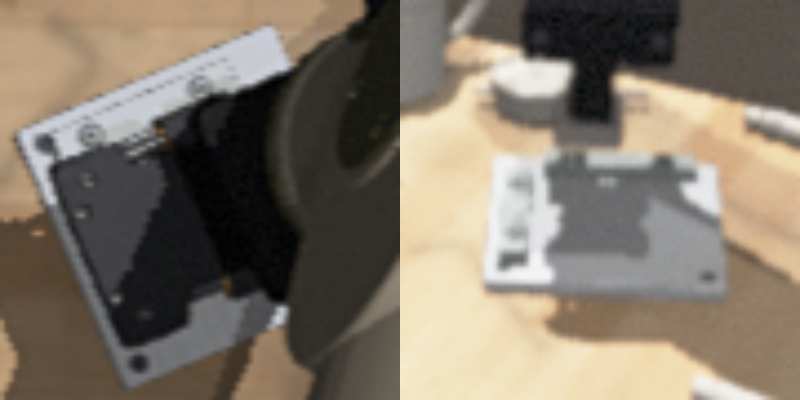

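The gripper holds the electrode upright above the nest plate, squared to it, with both fences visible at the upper-left edge of the top view. Now I descend and feel for the plate.

```bash
python3 -m pendant '[[1,0,0,0.07,0,0,0],[1,0,0,0.14,0,0,0],[1,0,0,0.14,0,0,0],[1,0,0,0.14,0,0,0]]' 50
python3 -m pendant '[[1,0,0,0.01,0,0,0],[1,0,0,0.01,0,0,0]]' |grep -E 'ee_p|ft'
python3 -m pendant '[[1,0,0,0.005,0,0,0],[1,0,0,0.005,0,0,0]]'|grep -E 'ee_p|ft'
```

```text
time: 16.77
ee_pos: [0.5455, -0.3645, 0.0479]
eef_rot: [0.979, 0.205, 0.0, -0.0]
ft_force: [-0.2, -0.1, -1.1]
width: 0.0251
grip_force: 50.0
ee_pos: [0.5455, -0.3646, 0.0453]
ft_force: [0.2, 0.2, -2.4]
ee_pos: [0.5454, -0.3645, 0.0435]
ft_force: [-0.0, -0.4, -1.3]
```

```bash
for i in 1 ; do python3 -m pendant '[[1,0,0,0.005,0,0,0],[1,0,0,0.005,0,0,0]]'|grep -E 'ee_p|ft'; done
python3 -m pendant '[[1,0,0,0.003,0,0,0],[1,0,0,0.003,0,0,0]]'|grep -E 'ee_p|ft';python3 -m pendant '[[1,0,0,0.003,0,0,0],[1,0,0,0.003,0,0,0]]'|grep -E 'ee_p|ft'
```

```text
ee_pos: [0.5453, -0.3645, 0.0419]
ft_force: [0.9, 0.7, -1.7]
ee_pos: [0.5453, -0.3645, 0.0411]
ft_force: [0.3, 0.8, -0.7]
ee_pos: [0.5454, -0.3645, 0.0402]
ft_force: [-0.2, 0.6, -1.1]
```

```bash
python3 -m pendant '[[1,0,0,0.003,0,0,0],[1,0,0,0.003,0,0,0]]'|grep -E 'ee_p|ft';python3 -m pendant '[[1,0,0,0.002,0,0,0],[1,0,0,0.002,0,0,0]]'|grep -E 'ee_p|ft'
```

```text
ee_pos: [0.5454, -0.3646, 0.0401]
ft_force: [-2.4, 1.9, 5.5]
ee_pos: [0.5455, -0.3646, 0.0401]
ft_force: [-5.2, 2.7, 10.8]
```

```bash
cat > st.py <<'E'
from h import *
p,R,s=tool();a=np.radians(-66.3);ex=np.array([np.cos(a),np.sin(a),0]);ey=np.array([-ex[1],ex[0],0])
d=p-np.array([.5613,-.3708,.0401])
print("pos nest mm",(1e3*np.array([d@ex,d@ey,d[2]])).round(2),"F nest",[round(float(s["ft_force"]@e),1) for e in(ex,ey,[0,0,1])],"M",[round(float(s["torque"]@e),2) for e in(ex,ey,[0,0,1])],R.as_euler("xyz",degrees=True).round(2),s["width"].round(4))
E
python3 st.py
python3 -m pendant '[[1,0.014,0.014,-0.001,0,0,0],[1,0.028,0.028,-0.001,0,0,0],[1,0.028,0.028,-0.001,0,0,0]]' >/dev/null; python3 st.py
python3 -m pendant '[[1,0.005,0,0,0,0,0],[1,0.005,0,0,0,0,0]]'>/dev/null; python3 st.py
```

```text
Traceback (most recent call last):
  File "st.py", line 4, in <module>
    print("pos nest mm",(1e3*np.array([d@ex,d@ey,d[2]])).round(2),"F nest",[round(float(s["ft_force"]@e),1) for e in(ex,ey,[0,0,1])],"M",[round(float(s["torque"]@e),2) for e in(ex,ey,[0,0,1])],R.as_euler("xyz",degrees=True).round(2),s["width"].round(4))
                                                                                                                                                                                                                                         ^^^^^^^^^^^^^^^^
AttributeError: 'float' object has no attribute 'round'
Traceback (most recent call last):
  File "st.py", line 4, in <module>
    print("pos nest mm",(1e3*np.array([d@ex,d@ey,d[2]])).round(2),"F nest",[round(float(s["ft_force"]@e),1) for e in(ex,ey,[0,0,1])],"M",[round(float(s["torque"]@e),2) for e in(ex,ey,[0,0,1])],R.as_euler("xyz",degrees=True).round(2),s["width"].round(4))
                                                                                                                                                                                                                                         ^^^^^^^^^^^^^^^^
AttributeError: 'float' object has no attribute 'round'
Traceback (most recent call last):
  File "st.py", line 4, in <module>
    print("pos nest mm",(1e3*np.array([d@ex,d@ey,d[2]])).round(2),"F nest",[round(float(s["ft_force"]@e),1) for e in(ex,ey,[0,0,1])],"M",[round(float(s["torque"]@e),2) for e in(ex,ey,[0,0,1])],R.as_euler("xyz",degrees=True).round(2),s["width"].round(4))
                                                                                                                                                                                                                                         ^^^^^^^^^^^^^^^^
AttributeError: 'float' object has no attribute 'round'
```

```bash
sed -i 's/s\["width"\].round(4)/s["width"]/' st.py; python3 st.py
python3 -m pendant '[[1,0.003,0,0,0,0,0],[1,0.003,0,0,0,0,0]]'>/dev/null; python3 st.py
python3 -m pendant '[[1,0.003,0,0,0,0,0],[1,0.003,0,0,0,0,0]]'>/dev/null; python3 st.py
```

```text
pos nest mm [-2.89 -2.72 -0.  ] F nest [-1.2, -3.5, 7.5] M [-0.82, 0.34, 0.04] [1.7992e+02 1.0000e-02 2.3600e+01] 0.025316256130025933
pos nest mm [-2.72 -1.96 -0.  ] F nest [-0.7, -3.2, 5.9] M [-0.8, 0.19, -0.03] [1.7991e+02 1.0000e-02 2.3580e+01] 0.025756624364934446
pos nest mm [-2.64 -1.13  0.  ] F nest [-0.1, -4.1, 6.9] M [-0.86, 0.21, -0.02] [1.799e+02 1.000e-02 2.358e+01] 0.025156437806159962
```

```bash

python3 -m pendant '[[1,0.003,0,0,0,0,0],[1,0.003,0,0,0,0,0]]'>/dev/null; python3 st.py
python3 -m pendant '[[1,0.003,0,0,0,0,0],[1,0.003,0,0,0,0,0]]'>/dev/null; python3 st.py
python3 -m pendant '[[1,0.003,0,0,0,0,0],[1,0.003,0,0,0,0,0]]'>/dev/null; python3 st.py
```

```text
pos nest mm [-2.61 -1.08  0.02] F nest [-2.2, -6.1, 8.2] M [-1.45, 0.41, -0.04] [1.7992e+02 9.0000e-02 2.3550e+01] 0.025303351232919755
pos nest mm [-2.6  -1.06 -0.02] F nest [-3.1, -9.7, 10.8] M [-2.19, 0.69, 0.13] [1.7995e+02 1.6000e-01 2.3530e+01] 0.025375937491988357
pos nest mm [-2.55 -0.96  0.04] F nest [-3.9, -12.8, 13.8] M [-2.75, 0.99, 0.14] [179.96   0.24  23.51] 0.02522595651914642
```

```bash

python3 -m pendant '[[1,-0.003,0.004,0,0,0,0],[1,-0.003,0.006,0,0,0,0],[1,-0.003,0.006,0,0,0,0]]'>/dev/null; python3 st.py
python3 -m pendant '[[1,0,0.003,0,0,0,0],[1,0,0.003,0,0,0,0]]'>/dev/null; python3 st.py
python3 -m pendant '[[1,0,0.003,0,0,0,0],[1,0,0.003,0,0,0,0]]'>/dev/null; python3 st.py
```

```text
pos nest mm [-2.41 -0.97  0.  ] F nest [-9.6, -10.8, 16.3] M [-2.6, 2.23, 0.13] [-179.89    0.22   23.58] 0.025574531409230498
pos nest mm [-2.28 -0.99 -0.04] F nest [-14.0, -12.4, 18.9] M [-2.91, 3.01, 0.22] [-179.81    0.25   23.6 ] 0.025318084872529522
pos nest mm [-2.1  -0.96 -0.02] F nest [-16.3, -14.1, 21.1] M [-3.19, 3.73, 0.16] [-179.74    0.27   23.61] 0.02524447882275693
```

```bash

python3 -m pendant '[[1,-0.002,0,-0.003,0,0,0],[1,-0.002,0,-0.004,0,0,0],[1,-0.002,0,-0.004,0,0,0]]'>/dev/null; python3 st.py
python3 -m pendant '[[1,-0.002,0,-0.002,0,0,0],[1,-0.002,0,-0.002,0,0,0]]'>/dev/null; python3 st.py
```

```text
pos nest mm [-1.61 -1.02  0.06] F nest [-9.5, -9.3, 8.2] M [-1.89, 2.15, 0.18] [-179.8     0.2    23.62] 0.025437787185868744
pos nest mm [-0.45 -1.02  0.27] F nest [-3.6, -5.3, 1.4] M [-1.24, 0.78, 0.15] [-1.7993e+02  1.0000e-01  2.3600e+01] 0.02527829845522219
```

```bash

python3 -m pendant '[[1,0,0.003,0,0,0,0],[1,0,0.003,0,0,0,0]]'>/dev/null; python3 st.py
python3 -m pendant '[[1,0,0.003,0,0,0,0],[1,0,0.003,0,0,0,0]]'>/dev/null; python3 st.py
python3 -m pendant '[[1,0,0.003,0,0,0,0],[1,0,0.003,0,0,0,0]]'>/dev/null; python3 st.py
```

```text
pos nest mm [-0.4  -1.    0.22] F nest [-7.1, -6.7, 2.6] M [-1.46, 1.55, 0.17] [-1.7984e+02  1.3000e-01  2.3630e+01] 0.025269540805882347
pos nest mm [-0.34 -0.99  0.21] F nest [-9.8, -7.5, 6.4] M [-1.76, 2.5, 0.08] [-1.7975e+02  1.7000e-01  2.3650e+01] 0.02551990666887153
pos nest mm [-0.27 -0.94  0.23] F nest [-14.4, -9.2, 9.6] M [-2.09, 3.16, 0.05] [-179.67    0.19   23.66] 0.025275897505722608
```

```bash

python3 -m pendant '[[1,-0.004,0,-0.003,0,0,0],[1,-0.005,0,-0.003,0,0,0],[1,-0.005,0,-0.003,0,0,0]]'>/dev/null; python3 st.py
python3 -m pendant '[[1,-0.003,0.003,0,0,0,0],[1,-0.003,0.003,0,0,0,0]]'>/dev/null; python3 st.py
```

```text
pos nest mm [-0.27 -1.07  0.35] F nest [-9.1, -1.6, -1.2] M [-0.54, 2.26, -0.01] [-1.797e+02  6.000e-02  2.371e+01] 0.0256569653264136
pos nest mm [-0.23 -1.11  0.35] F nest [-11.2, -1.4, -0.1] M [-0.16, 2.79, 0.06] [-1.7964e+02  2.0000e-02  2.3750e+01] 0.025291812719482706
```

```bash

python3 -m pendant '[[1,0,-0.003,0.003,-0.0035,0,0],[1,0,-0.003,0.006,-0.0035,0,0],[1,0.007,-0.003,0.006,-0.0035,0.0012,0],[1,0.007,-0.003,0.006,-0.0035,0.0012,0]]' 50 >/dev/null; python3 st.py
```

```text
pos nest mm [-0.4  -1.05  0.01] F nest [-17.2, -11.0, 15.7] M [-2.37, 3.97, 0.12] [1.7991e+02 4.0000e-02 2.3670e+01] 0.025436611027920133
```

```bash
python3 -m pendant '[[1,0,0,0,0,0,0],[1,0,0,0,0,0,0],[1,0,0,0,0,0,0],[1,0,0,0,0,0,0]]' 50 |head -1; python3 st.py; python3 - <<'E'
from h import *
c=cam("scene");u=proj(c,[.545,-.36,.03]).astype(int);a=cv2.resize(c["pixels"][u[1]-40:u[1]+40,u[0]-40:u[0]+40],(400,400),interpolation=2)
u=proj(c,[.72,-.02,.03]).astype(int);b=cv2.resize(c["pixels"][u[1]-40:u[1]+40,u[0]-40:u[0]+40],(400,400),interpolation=2)
cv2.imwrite("pics/s6.png",np.hstack([a,b])[:,:,::-1])
E
```

```text
time: 24.28
pos nest mm [-0.41 -1.08 -0.  ] F nest [-16.2, -10.4, 15.4] M [-2.33, 3.96, 0.05] [1.7991e+02 4.0000e-02 2.3670e+01] 0.02567141480266445
```

View pics/s6.png

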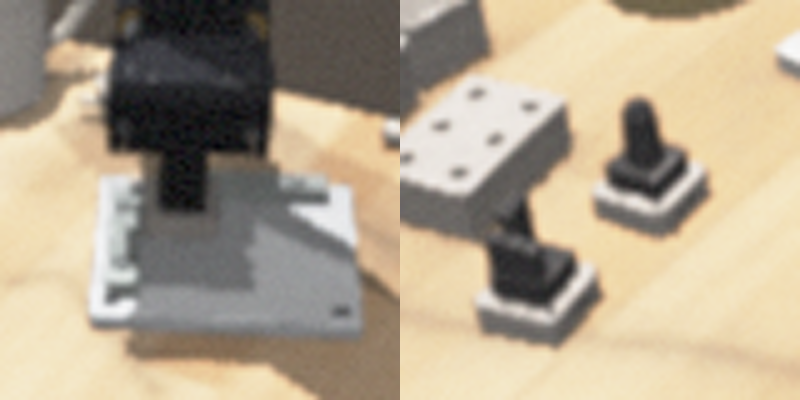

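The electrode sits in the nest's fence corner (left crop, about (185,215)), level, with steady contact forces against both fences and the plate. Both bystanders still stand (right crop). Handing in.

```bash
python3 -c "
from bench import r
print(r.close_job())"
```

```text
the job is handed in; nothing more can be done
None
```

I stood the finned electrode upright and handed the job in at about 24 s, still gripping it in the nest corner: level to about 0.1°, with steady contact forces of 16 N and 10 N on the two fences and 15 N on the plate. Both other electrodes are still standing where they were.

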